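Turn the carousel cover to the bolts

TASK

Bolts are to be refilled next: turn the dial cover of the round parts carousel by its black grip post until the opening in the cover lies squarely over the pocket that has the standing bolt as its sample on the rim. Then let go of the post and leave the cover there.

Things in the scene. Friction and masses are not known exactly. Their poses are not given: they have to be found in the camera images.
- axis (a point): Hub of the round parts carousel (300 mm base plate fixed to the bench, eight 45 degree pockets), on the upright axis of its grey dial cover (196 mm across), at the cover's top face, 38 mm above the bench. The cover turns up to 126 degrees either side of its middle, starts within 7 degrees of it, with light friction (2 to 3 N at the grip post), and stays where left. Hub cap 32 mm wide, 9 mm high.
- grip_post (a point): Middle of the black upright grip on the cover: 20 mm diameter, 45 mm tall, on a steel stem; top 103 mm, lower end 58 mm, this point 80 mm above the bench. It is fixed to the cover 52 mm from the axis, straight opposite the opening. Pinch it from above in any direction and lead it round its circle (it is round and slips between fingers that keep their heading).
- opening (a point): On the middle line of the cover's one opening (38 degree sector slot, 36 to 98 mm from the axis, steel lip on both sides), but taken 122 mm from the axis, just beyond the cover's edge, 38 mm above the bench. Turns with the cover; it comes to the bolt sample, seen from above, when the opening is over the bolts' pocket.
- bolt_top (a point): Upper end, 59 mm above the bench, of the bolt sample: 53 mm tall, standing on its 22 mm hexagonal head, fixed on the base plate 122 mm from the axis before the middle of its pocket, 38 to 97 degrees from the opening at the start, on either side. Other samples there: a nut, a cup-shaped and a ball-headed casting, 13 to 35 mm tall, in changing order. A loose bolt elsewhere does not count.

How it is judged:
By the outcome, as a careful person would: the job done as asked, in the order asked, and still so for the second after the job is handed in, with the robot touching nothing.
It also fails if it takes over 32 s, if anything falls off the work surface, if the arm or the gripper's body presses on something with over 40 N, if the wrist force passes 120 N, or if a joint passes its speed limit or range.

ROBOT

A 6-joint arm with a two-finger parallel gripper is mounted at the origin on the work surface; the furniture and walls round the work are solid. World frame = base frame: x ahead of the robot, y to its left, z up, the work surface at z = 0. Lengths are in m, angles in rad, forces in N, time in s.
With the tool pointing down it reaches from about 0.35 to 0.975 m from the base axis. Payload 4.9 kg.
Tool frame: the origin (TCP) lies at the very end of the fingers, on their centre line; the grasp point (between the pads) lies 19 mm behind it; x points along the fingers, z is the direction in which the jaws open and shut, and the axes are right-handed (so a half turn about x gives the same grasp; the last joint's range is limited). The gripper opens to 85 mm and grips with 20 to 120 N. Pads are 22 mm wide; open, the fingers measure 114 mm over their backs; the gripper's body (76 mm by 85 mm) begins 54 mm behind the grasp point. The pads swing forward as they close: fully open they stand 13 mm farther back than shut.
Start: joints at [-1.334, 0.053, 1.613, -0, 1.476, -0.119], TCP at [0.218, -0.586, 0.203] pointing down, gripper open.
Joint ranges: [-3.01, 3.01], [-1.01, 2.22], [0.06, 2.58], [-1.02, 4.17], [0.09, 2.62], [-3.14, 3.14]. Speed limits (rad/s): [2.57, 2.57, 3.14, 3.14, 3.14, 3.14].

INTERFACE

Orientations are given as a unit quaternion [w, x, y, z].
In Python, from plant import manip, vision, job gives the robot as it stands.
- The arm moves only by the tool servo_tool, never from a script. Its arguments are lists of equal length, an entry for each row: "twist": the turn, a rotation vector about the world's x, y, z in rad, a list of three; "xyz": the shift along the world's x, y, z in cm, a list of three; "fingers": the opening, from 0 (shut) to 1 (fully open). In form: {"twist": [[wx, wy, wz], ...], "xyz": [[x, y, z], ...], "fingers": [fingers, ...]}. A call has 1 to 8 rows; each row shifts and turns the commanded pose from where the row before left it; what a row does not reach is not made up. A row lasts 1/8 s, in which the tool goes at most 62.5 mm and 10.7 degrees, less where a joint would pass 70% of its speed; a pose out of reach is approached as far as the arm can. A call with a gripper value outside its range is refused whole. The fingers move at their own pace and stop on an object; the grip force is fixed at half the most. Time passes only in rows, so rows that do not move let the fingers close. It gives the time, the measured TCP pose, the force and the opening at its end, in the units of the state.
- manip.state(): the state, without advancing time (a new reading comes with each control period).
- vision.grab_frame(name): name is "scene" or "top"; returns the picture (480x640x3 uint8, red, green, blue); there is no depth.
- vision.get_calibration(name): a dict with "camera_matrix" (3x3 intrinsics, pixels), "k1" (the pictures are not rectified: a ray, as slopes to the right and down, at radius r is drawn at 1 + k1 r^2 times it, then the intrinsics apply), "origin" and "orientation" of the camera in the world. Camera axes: x right, y up, looking along -z (the intrinsics and any distortion apply to the point x, -y, -z); pixel columns grow to the right and rows downward; lengths in m; the calibration is good to about 2 mm. A picture is of the moment at which its call begins. get_calibration takes no time and is no camera call.
- job.job_done(): hands the job in, once; it reports no verdict.
Trained networks look in the newest picture that a camera, given by its name, has taken for a name from the list of things; names that differ only in an ending like _2 or _b are one class to them, and where a whole thing is asked for, a point or a joint stands for the part that bears it (a point fixed in the world has none). Each returns a list of dicts, best first, with "score" (0 to 1); they miss things now and then, are a little off and sometimes report something else, mostly with a low value. They report only what shows in the picture. A call takes as long as a camera call.
- vision.spot_in(camera, label): "extent" ([centre column, centre row, width, height] in pixels, round what is visible of it).
The state is a dict: "time": time; "joint_pos": joint angles; "joint_vel": joint speeds; "joint_efforts": joint torques, N m; "tool_pos": TCP position; "tool_rot": TCP orientation; "contact_force": force on the tool from outside, world axes, zero at the start; "ft_torque": the same for the moment, N m; "gripper_width": opening from 0.0 (shut) to 1.0 (fully open).
Only numpy, scipy, OpenCV 4.12 (cv2) and the standard library are available. Lean on these libraries where they do the work, as an engineer would, in place of code of your own. Each camera call takes 0.05 s, during which the arm holds its last target.

## Working session

There is one attempt and no reset: what is moved stays moved. The work goes in short steps, Python scripts to look and compute and a tool call to move; the robot and the scene stay as the last step left them, time stands still between calls to the robot, and variables do not carry over. Pictures are saved under pics/ and viewed, and the job is handed in when it is done.

Besides the shell and the picture viewer there is one more tool, called after "Request:" as name(argument=value, ...) on one line, values as JSON. servo_tool: Moves the arm, as the interface text tells. Its arguments: {"type":"object","properties":{"twist":{"type":"array","items":{"type":"array","items":{"type":"number"}}},"xyz":{"type":"array","items":{"type":"array","items":{"type":"number"}}},"fingers":{"type":"array","items":{"type":"number"}}},"required":["twist","xyz","fingers"]}

```bash
mkdir -p pics
cat > h.py <<'E'
import numpy as np, cv2
from plant import manip, vision, job
from scipy.spatial.transform import Rotation as R
def cal(n):
    c=vision.get_calibration(n); q=c["orientation"]; return np.array(c["camera_matrix"]),c["k1"],np.array(c["origin"]),R.from_quat([q[1],q[2],q[3],q[0]]).as_matrix()
def back(n,u,v,z):
    K,k,o,M=cal(n); x=np.linalg.solve(K,[u,v,1.])[:2]; r=x.copy()
    for _ in range(30): r=x/(1+k*(r@r))
    d=M@np.array([r[0],-r[1],-1]); return o+d*(z-o[2])/d[2]
def proj(n,p):
    K,k,o,M=cal(n); c=M.T@(np.array(p)-o); s=np.array([c[0],-c[1]])/-c[2]; s=s*(1+k*(s@s)); return (K@[s[0],s[1],1])[:2]
def save(n,f):
    im=vision.grab_frame(n); cv2.imwrite("pics/"+f,im[:,:,::-1]); return im
E
python3 - <<'E'
from h import *
for n in("top","scene"):
    save(n,n+"0.png"); print(n,cal(n)[2])
    for l,z in(("axis",.038),("grip_post",.08),("opening",.038),("bolt_top",.059)):
        for d in vision.spot_in(n,l)[:3]:
            e=d["extent"]; print(l,round(d["score"],2),np.round(e,1),back(n,e[0],e[1],z).round(4))
s=manip.state();print(s["time"],s["tool_pos"],s["tool_rot"])
E
```

```text
top [0.34351423 0.18820287 0.92829543]
axis 0.65 [283.9 255.9 162.8 157.7] [0.4455 0.2622 0.038 ]
grip_post 0.6 [279.8 252.6 107.4 106.5] [0.4463 0.2656 0.08  ]
opening 0.28 [269.1 320.9   8.7   9.4] [0.3325 0.2879 0.038 ]
bolt_top 0.55 [268.4 318.8  13.1  10.9] [0.3363 0.2867 0.059 ]
scene [0.0973933  0.64159653 0.72784311]
axis 0.67 [291.1 305.4 197.8 167.1] [0.4264 0.2955 0.038 ]
grip_post 0.75 [290.6 287.6 128.5 105.9] [0.4264 0.2946 0.08  ]
opening 0.64 [289.2 287.2 120.2 108.4] [0.4498 0.2729 0.038 ]
bolt_top 0.64 [346.4 341.4  12.8  30.1] [0.322  0.3027 0.059 ]
0.5 [ 0.21769481 -0.58582607  0.20277426] [ 0.5805669   0.40364713  0.58060489 -0.40361992]
```

View pics/top0.png

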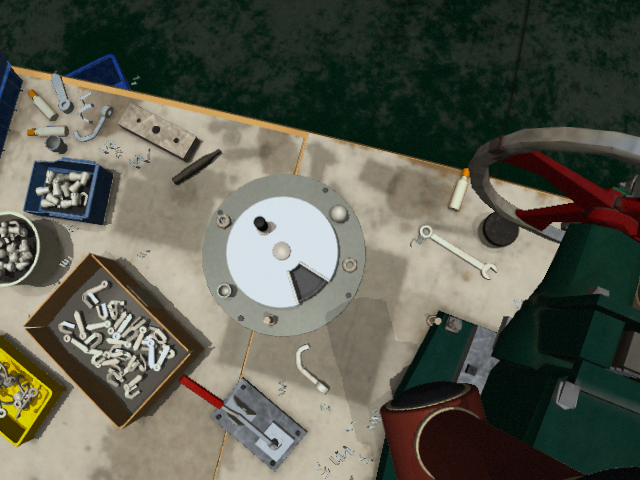

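View pics/scene0.png

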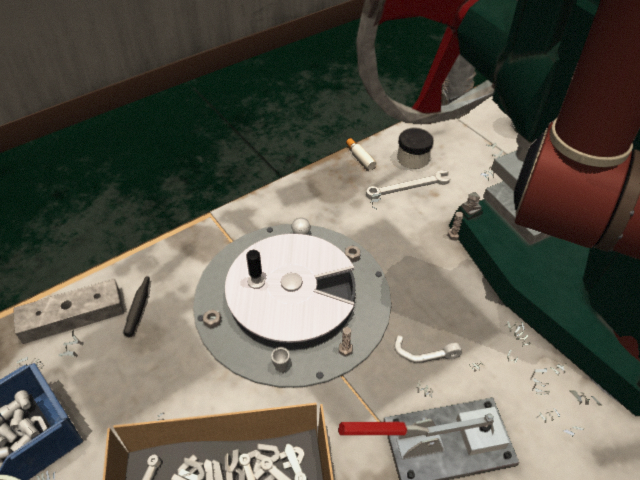

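Run:
```python
from h import *
a=cv2.imread("pics/top0.png");b=cv2.imread("pics/scene0.png")
cv2.imwrite("pics/top0c.png",cv2.resize(a[165:345,195:375],(720,720),interpolation=cv2.INTER_CUBIC)[:600])
cv2.imwrite("pics/top0d.png",cv2.resize(a[215:345,215:375],(800,650),interpolation=cv2.INTER_CUBIC)[50:650])
cv2.imwrite("pics/scene0c.png",cv2.resize(b[215:365,190:390],(800,600),interpolation=cv2.INTER_CUBIC))
```

```text
(no output)
```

View pics/top0c.png

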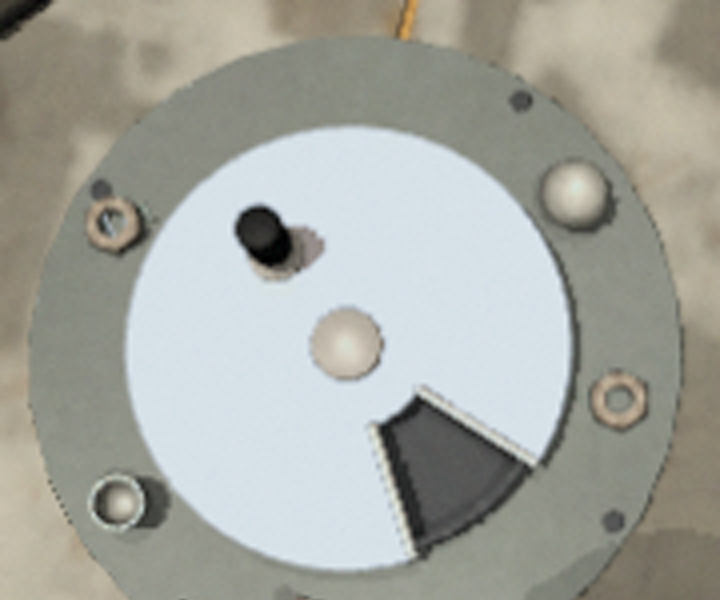

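View pics/top0d.png

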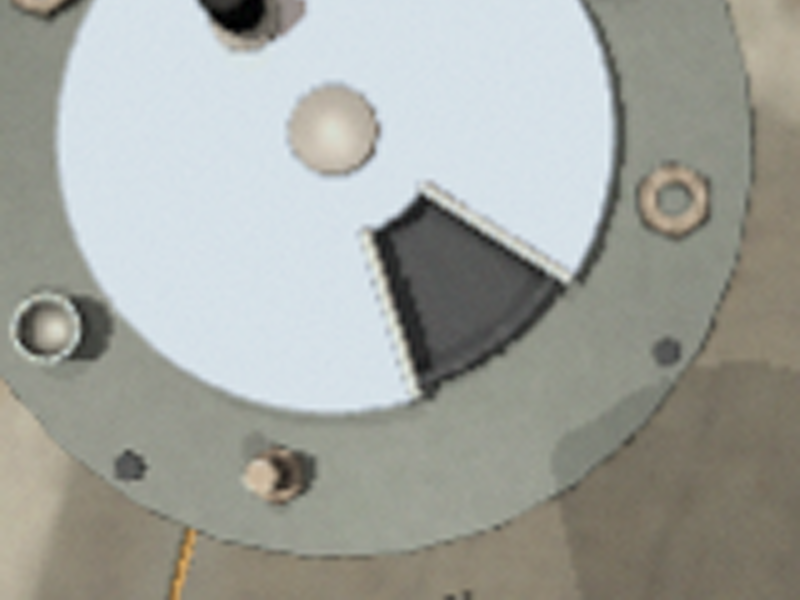

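View pics/scene0c.png

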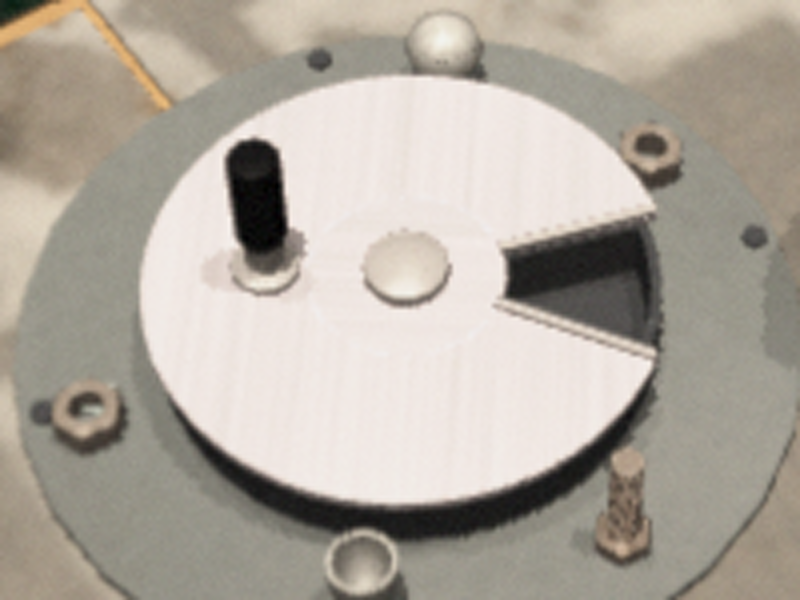

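Run:
```python
from h import *
T=lambda u,v,z:back("top",(u+.5)/5+215-.5,(v+50.5)/5+215-.5,z)
C=lambda u,v,z:back("top",(u+.5)/4+195-.5,(v+.5)/4+165-.5,z)
S=lambda u,v,z:back("scene",(u+.5)/4+190-.5,(v+.5)/4+215-.5,z)
# circle fit of cover
for n,f,box in(("top","top0.png",(195,165,180,180)),("scene","scene0.png",(190,215,200,150))):
    a=cv2.imread("pics/"+f); x0,y0,w,h=box; m=(a.min(2)>165).astype(np.uint8); mm=np.zeros_like(m); mm[y0:y0+h,x0:x0+w]=m[y0:y0+h,x0:x0+w]
    cs,_=cv2.findContours(mm,cv2.RETR_EXTERNAL,cv2.CHAIN_APPROX_NONE); c=max(cs,key=cv2.contourArea)[:,0]
    P=np.array([back(n,u,v,.038)[:2] for u,v in c]); ctr=P.mean(0)
    from scipy.optimize import least_squares
    r=least_squares(lambda p:np.hypot(*(P-p[:2]).T)-p[2],[*ctr,.098],loss="soft_l1",f_scale=.001).x
    print(n,"circle",r)
at=(T(334,129,.0435));print("hub",at, S(405,268,.0435))
print("post",C(259,223,.103),S(255,155,.103))
print("bolt",T(263,473,.059),S(628,455,.059))
print("lips top",[T(*p,.038)[:2].round(4) for p in((428,185),(573,275),(366,233),(418,393))])
print("lips sc",[S(*p,.038)[:2].round(4) for p in((500,247),(655,211),(497,302),(655,353))])
```

```text
top circle [0.45530675 0.26774878 0.09686553]
scene circle [0.45397297 0.26625832 0.09686211]
hub [0.45451302 0.26616746 0.0435    ] [0.45175013 0.26661039 0.0435    ]
post [0.49706051 0.29729808 0.103     ] [0.49372362 0.29555847 0.103     ]
bolt [0.33564868 0.28877555 0.059     ] [0.33409617 0.28647656 0.059     ]
lips top [array([0.4352, 0.2337]), array([0.4032, 0.1833]), array([0.4185, 0.2554]), array([0.3627, 0.2374])]
lips sc [array([0.4338, 0.2336]), array([0.3996, 0.1831]), array([0.4185, 0.2538]), array([0.3603, 0.235 ])]
```

Run:
```python
from h import *
s=manip.state();q=s["tool_rot"];print(R.from_quat([q[1],q[2],q[3],q[0]]).as_matrix().round(3))
for p in((0,0,0),(0,0,.2),(0,0,.4),(.2,-.1,0),(.3,-.1,.2),(.218,-.586,.2),(.1,-.3,.5)): print(p,proj("top",p).round(),proj("scene",p).round())
for z in(0,.1,.2,.3,.4,.5):print(z,[back("top",u,v,z)[:2].round(2) for u,v in((470,178),(545,133),(605,235))],[back("scene",u,v,z)[:2].round(2) for u,v in((363,15),(400,105),(440,118))])
for n in("top","scene"):print(n,cal(n)[3][:,2].round(2))
```

```text
[[-0.     0.937  0.348]
 [ 0.     0.348 -0.937]
 [-1.     0.    -0.   ]]
(0, 0, 0) [434. 506.] [646. 344.]
(0, 0, 0.2) [463. 557.] [716. 257.]
(0, 0, 0.4) [510. 639.] [819. 125.]
(0.2, -0.1, 0) [488. 392.] [549. 239.]
(0.3, -0.1, 0.2) [529. 342.] [527. 118.]
(0.218, -0.586, 0.2) [806. 379.] [677.  17.]
(0.1, -0.3, 0.5) [809. 536.] [813. -92.]
0 [array([ 0.59, -0.08]), array([ 0.68, -0.24]), array([ 0.48, -0.34])] [array([ 0.89, -0.51]), array([ 0.6 , -0.25]), array([ 0.51, -0.27])]
0.1 [array([ 0.57, -0.05]), array([ 0.65, -0.19]), array([ 0.47, -0.28])] [array([ 0.78, -0.35]), array([ 0.53, -0.13]), array([ 0.46, -0.14])]
0.2 [array([ 0.54, -0.02]), array([ 0.61, -0.15]), array([ 0.45, -0.23])] [array([ 0.67, -0.19]), array([ 0.46, -0.  ]), array([ 0.4 , -0.02])]
0.3 [array([0.51, 0.  ]), array([ 0.57, -0.1 ]), array([ 0.44, -0.17])] [array([ 0.56, -0.04]), array([0.39, 0.12]), array([0.34, 0.11])]
0.4 [array([0.49, 0.03]), array([ 0.54, -0.05]), array([ 0.42, -0.11])] [array([0.45, 0.12]), array([0.32, 0.24]), array([0.29, 0.23])]
0.5 [array([0.46, 0.06]), array([ 0.5 , -0.01]), array([ 0.41, -0.06])] [array([0.35, 0.28]), array([0.26, 0.36]), array([0.23, 0.36])]
top [-0.13 -0.01  0.99]
scene [-0.42  0.5   0.75]
```

Request:
servo_tool(twist=[[0, 0, 0], [0, 0, 0], [0, 0, 0], [0, 0, 0]], xyz=[[0, 0, 4], [0, 0, 6], [0, 0, 6], [0, 0, 4]], fingers=[1, 1, 1, 1])

```text
time: 1.0
tool_pos: [0.2178, -0.5862, 0.4071]
tool_rot: [0.582, 0.403, 0.579, -0.405]
contact_force: [0.4, 0.5, -0.5]
gripper_width: 1.0
```

Run:
```python
from h import *
a=save("top","top1.png");b=save("scene","scene1.png")
o=np.hstack([a[:,280:640],b[:,280:640]]);cv2.imwrite("pics/cmp1.png",o[:,:,::-1])
o2=np.hstack([cv2.imread("pics/top0.png")[:,280:],cv2.imread("pics/scene0.png")[:,280:]]);cv2.imwrite("pics/cmp0.png",o2)
s=manip.state();print(s["time"],s["tool_pos"],s["joint_pos"])
```

```text
1.1 [ 0.21810853 -0.5873273   0.41052566] [-1.33393416e+00  8.28061860e-03  1.31909899e+00  9.54930079e-07
  1.80255094e+00 -1.19003756e-01]
```

View pics/cmp1.png

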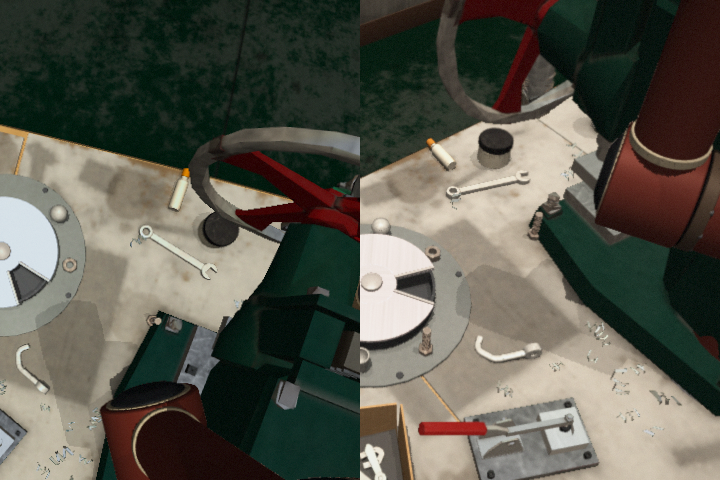

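View pics/cmp0.png

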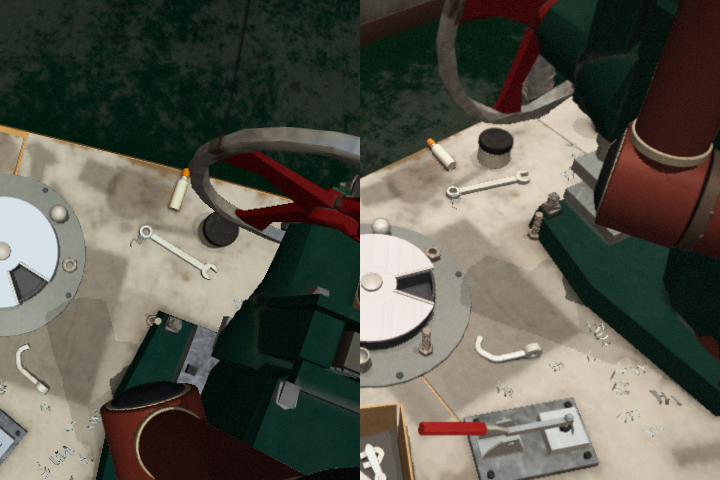

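Run:
```python
from h import *
from scipy.optimize import least_squares
tp=np.array([(470,175),(474,160),(485,150),(520,136),(560,130),(600,132),(635,139),(476,197),(490,215)],float)
sp=np.array([(375,0),(362,20),(358,45),(365,80),(380,105),(405,120),(430,122),(465,112),(495,92)],float)
th=np.linspace(0,2*np.pi,181)
def circ(p):
    n=np.array([np.cos(p[3])*np.cos(p[4]),np.sin(p[3])*np.cos(p[4]),np.sin(p[4])]);a=np.cross(n,[.13,.2,.97]);a/=np.linalg.norm(a);b=np.cross(n,a)
    return p[:3]+p[5]*(np.outer(np.cos(th),a)+np.outer(np.sin(th),b))
def res(p):
    P=circ(p);o=[]
    for n,q in(("top",tp),("scene",sp)):
        I=np.array([proj(n,x) for x in P[::2]])
        o+=[np.min(np.hypot(*(I-k).T)) for k in q]
    return np.array(o)
best=[]
for az in(0,.8,1.6,2.4):
  for el in(0,.7):
    try:
        r=least_squares(res,[.5,-.15,.27,az,el,.13],max_nfev=30); best.append((r.cost,r.x.round(3)))
    except Exception as e: print(e)
for c,x in sorted(best,key=lambda t:t[0])[:4]:
    P=circ(x);print(round(c,1),x,P.min(0).round(2),P.max(0).round(2))
```

```text
time passes only in moves, steps and waits
time passes only in moves, steps and waits
time passes only in moves, steps and waits
time passes only in moves, steps and waits
time passes only in moves, steps and waits
time passes only in moves, steps and waits
time passes only in moves, steps and waits
time passes only in moves, steps and waits
```

```bash
sed -i 's/^import numpy as np, cv2/import numpy as np, cv2, functools/; s/^def cal/@functools.lru_cache(None)\ndef cal/' h.py
cat > w.py <<'E'
from h import *
from scipy.optimize import least_squares
tp=np.array([(470,175),(474,160),(485,150),(520,136),(560,130),(600,132),(635,139),(476,197),(490,215)],float)
sp=np.array([(375,0),(362,20),(358,45),(365,80),(380,105),(405,120),(430,122),(465,112),(495,92)],float)
th=np.linspace(0,2*np.pi,181)
def circ(p):
    n=np.array([np.cos(p[3])*np.cos(p[4]),np.sin(p[3])*np.cos(p[4]),np.sin(p[4])]);a=np.cross(n,[.13,.2,.97]);a/=np.linalg.norm(a);b=np.cross(n,a)
    return p[:3]+p[5]*(np.outer(np.cos(th),a)+np.outer(np.sin(th),b))
def res(p):
    P=circ(p);o=[]
    for n,q in(("top",tp),("scene",sp)):
        I=np.array([proj(n,x) for x in P[::2]])
        o+=[np.min(np.hypot(*(I-k).T)) for k in q]
    return np.array(o)
best=[]
for az in(0,.8,1.6,2.4):
  for el in(0,.7):
    try:
        r=least_squares(res,[.5,-.15,.27,az,el,.13],max_nfev=30); best.append((r.cost,r.x.round(3)))
    except Exception as e: print(e)
for c,x in sorted(best,key=lambda t:t[0])[:4]:
    P=circ(x);print(round(c,1),x,P.min(0).round(2),P.max(0).round(2))
E
python3 w.py
```

```text
50.5 [ 0.478 -0.189  0.258 -0.398 -0.117  0.187] [ 0.4  -0.36  0.07] [ 0.55 -0.02  0.44]
68.5 [ 0.487 -0.17   0.24   2.667  0.238  0.158] [ 0.41 -0.31  0.09] [ 0.57 -0.03  0.39]
76.1 [ 0.482 -0.175  0.25   2.681  0.199  0.167] [ 0.4  -0.33  0.09] [ 0.56 -0.02  0.41]
544.2 [ 0.493 -0.134  0.232  1.551  0.829  0.127] [ 0.37 -0.23  0.15] [ 0.62 -0.04  0.32]
```

Request:
servo_tool(twist=[[0, 0, 0], [0, 0, 0], [0, 0, 0], [0, 0, 0], [0, 0, 0], [0, 0, 0], [0, 0, 0], [0, 0, 0]], xyz=[[0, 0, 6], [0, 0, 6], [0, 0, 6], [0, 0, 4], [4, 4.5, 0], [4, 4.5, 0], [4, 4.5, 0], [4, 4.5, 0]], fingers=[1, 1, 1, 1, 1, 1, 1, 1])

```text
time: 2.1
tool_pos: [0.3788, -0.4045, 0.6216]
tool_rot: [0.58, 0.404, 0.581, -0.404]
contact_force: [1.0, -0.1, -0.4]
gripper_width: 0.993
```

Request:
servo_tool(twist=[[0, 0, 0], [0, 0, 0], [0, 0, 0], [0, 0, 0], [0, 0, 0], [0, 0, 0], [0, 0, 0], [0, 0, 0]], xyz=[[4, 4.5, 0], [2.6, 5.2, 0], [2.6, 5.2, 0], [2.6, 5.2, 0], [2.6, 5.2, 0], [2.6, 5.2, 0], [0, 6, 0], [0, 6, 0]], fingers=[1, 1, 1, 1, 1, 1, 1, 1])

```text
time: 3.1
tool_pos: [0.5481, 0.021, 0.6211]
tool_rot: [0.58, 0.403, 0.581, -0.404]
contact_force: [0.4, -1.2, 0.5]
gripper_width: 0.996
```

Request:
servo_tool(twist=[[0, 0, 0.054], [0, 0, 0.054], [0, 0, 0.054], [0, 0, 0.054], [0, 0, 0.054], [0, 0, 0], [0, 0, 0], [0, 0, 0]], xyz=[[-1.04, 5.5, 0], [-1.04, 5.5, 0], [-1.04, 5.5, 0], [-1.04, 5.5, 0], [-1.04, 5.5, 0], [0, 0, -6], [0, 0, -6], [0, 0, -6]], fingers=[1, 1, 1, 1, 1, 1, 1, 1])

```text
time: 4.1
tool_pos: [0.4953, 0.2944, 0.4395]
tool_rot: [0.629, 0.321, 0.63, -0.322]
contact_force: [0.7, 0.3, 0.8]
gripper_width: 1.0
```

Request:
servo_tool(twist=[[0, 0, 0], [0, 0, 0], [0, 0, 0], [0, 0, 0], [0, 0, 0]], xyz=[[0, 0, -6], [0, 0, -6], [0, 0, -6], [0, 0, -5], [0, 0, -3]], fingers=[1, 1, 1, 1, 1])

```text
time: 4.72
tool_pos: [0.4934, 0.2932, 0.1777]
tool_rot: [0.628, 0.32, 0.631, -0.324]
contact_force: [0.6, -0.4, 1.0]
gripper_width: 1.001
```

Run:
```python
from h import *
a=save("top","top2.png");b=save("scene","scene2.png")
o=np.hstack([a[100:400,180:400],b[100:400,180:400]]);cv2.imwrite("pics/cmp2.png",cv2.resize(o[:,:,::-1],None,fx=1.8,fy=1.8))
s=manip.state();print(s["time"],s["tool_pos"],s["joint_pos"])
```

```text
4.825 [0.49225548 0.29265712 0.17647763] [ 4.06432296e-01 -4.58826820e-02  1.75603582e+00  3.50813343e-05
  1.44210224e+00  1.35147746e+00]
```

View pics/cmp2.png

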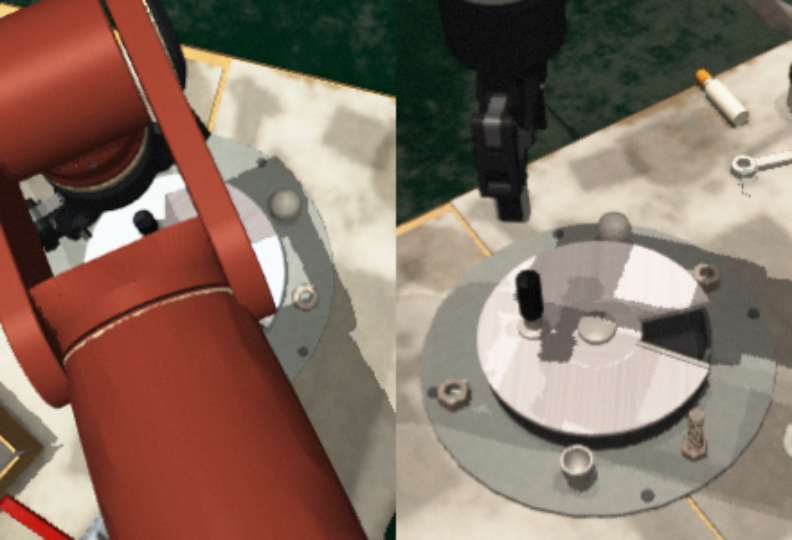

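Request:
servo_tool(twist=[[0, 0, 0], [0, 0, 0], [0, 0, 0], [0, 0, 0]], xyz=[[0.3, 0.4, -2], [0, 0, -4], [0, 0, -3.5], [0, 0, -1.6]], fingers=[1, 1, 1, 1])

```text
time: 5.32
tool_pos: [0.4983, 0.2981, 0.0702]
tool_rot: [0.629, 0.321, 0.63, -0.322]
contact_force: [-0.3, -0.0, -0.1]
gripper_width: 0.998
```

Run:
```python
from h import *
b=save("scene","scene3.png")
cv2.imwrite("pics/sc3.png",cv2.resize(b[180:380,190:390,::-1],(600,600)))
s=manip.state();print(s["time"],s["tool_pos"],s["contact_force"])
```

```text
5.375 [0.49752786 0.2977187  0.06882385] [-1.53717464 -0.7471274  -0.62861168]
```

View pics/sc3.png

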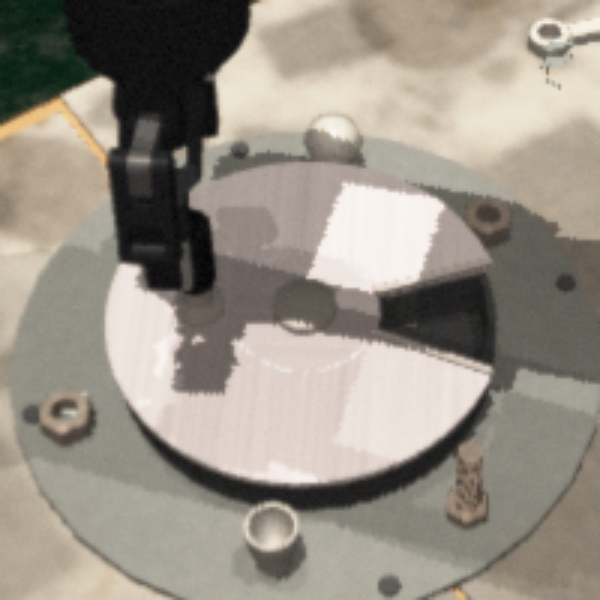

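Request:
servo_tool(twist=[[0, 0, 0], [0, 0, 0], [0, 0, 0], [0, 0, 0], [0, 0, 0], [0, 0, 0]], xyz=[[-0.15, -0.1, -0.4], [0, 0, 0], [0, 0, 0], [0, 0, 0], [0, 0, 0], [0, 0, 0]], fingers=[0.6, 0.3, 0, 0, 0, 0])

```text
time: 6.12
tool_pos: [0.4979, 0.2979, 0.0695]
tool_rot: [0.63, 0.323, 0.629, -0.321]
contact_force: [-2.0, 1.1, 5.1]
gripper_width: 0.184
```

Run:
```python
from h import *
b=save("scene","scene4.png")
cv2.imwrite("pics/sc4.png",cv2.resize(b[200:330,210:340,::-1],(600,600),interpolation=cv2.INTER_CUBIC))
s=manip.state();print(s["time"],s["tool_pos"],s["contact_force"],s["gripper_width"],proj("scene",s["tool_pos"]),proj("scene",[.4955,.2965,.058]))
```

```text
6.175 [0.49788631 0.29791383 0.06940198] [-2.00513487  1.01504913  6.13289284] 0.18403553927286997 [251.98132315 267.81492618] [254.46657801 272.90677326]
```

View pics/sc4.png

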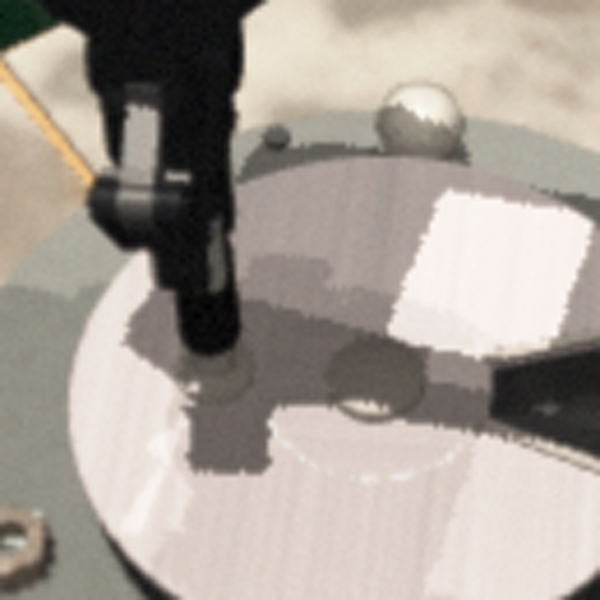

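Request:
servo_tool(twist=[[0, 0, -0.1], [0, 0, -0.1], [0, 0, -0.1], [0, 0, -0.1], [0, 0, -0.1], [0, 0, -0.1], [0, 0, -0.1], [0, 0, -0.1]], xyz=[[0.28, -0.44, 0], [0.24, -0.46, 0], [0.19, -0.48, 0], [0.14, -0.5, 0], [0.09, -0.51, 0], [0.04, -0.52, 0], [-0.01, -0.52, 0], [-0.06, -0.52, 0]], fingers=[0, 0, 0, 0, 0, 0, 0, 0])

```text
time: 7.18
tool_pos: [0.5067, 0.258, 0.0694]
tool_rot: [0.454, 0.543, 0.454, -0.542]
contact_force: [-3.0, 0.2, 6.5]
gripper_width: 0.184
```

Run:
```python
from h import *
b=save("scene","scene5.png"); a=save("top","top5.png")
cv2.imwrite("pics/sc5.png",cv2.resize(b[215:365,190:390,::-1],(800,600),interpolation=cv2.INTER_CUBIC))
cv2.imwrite("pics/tp5.png",cv2.resize(a[165:345,195:375,::-1],(600,600),interpolation=cv2.INTER_CUBIC))
s=manip.state();print(s["time"],s["tool_pos"],s["contact_force"],s["gripper_width"])
p=np.array(s["tool_pos"][:2])-[.4545,.267];print(np.hypot(*p),np.degrees(np.arctan2(p[1],p[0])))
```

```text
7.275 [0.50657801 0.25758074 0.06943542] [-4.12301626 -0.16632812  7.8560018 ] 0.19077890473440376
0.05292297833299114 -10.252158776265402
```

View pics/sc5.png

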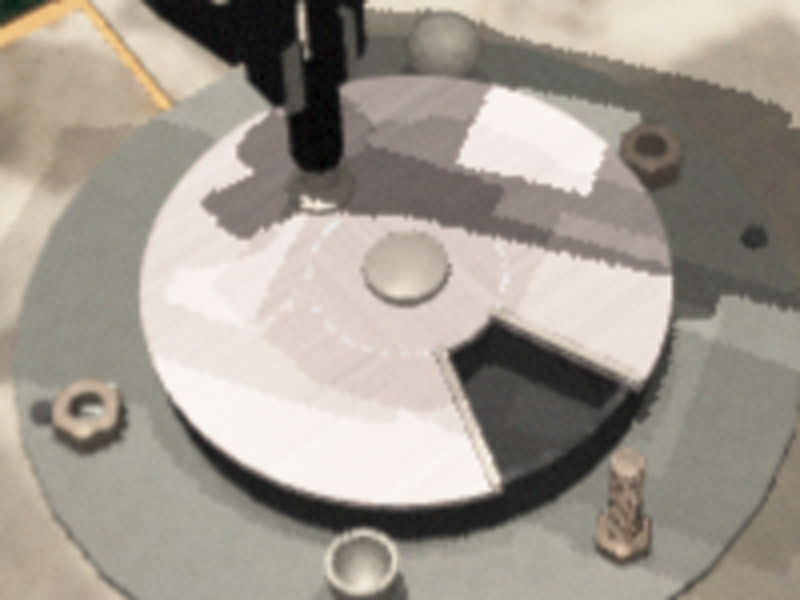

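View pics/tp5.png

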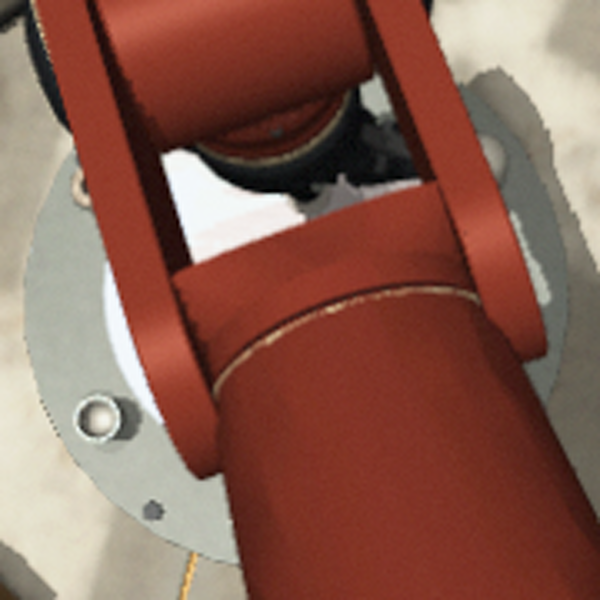

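```bash
cat > m.py <<'E'
from h import *
S=lambda u,v,z:back("scene",(u+.5)/4+190-.5,(v+.5)/4+215-.5,z)[:2]
# fit cover + hub axis from scene
ax=np.array([.4537,.2664])
def an(p): p=p-ax; return round(np.degrees(np.arctan2(p[1],p[0]))%360,1),round(np.hypot(*p),4)
for z in(.038,.041,.044):
    print(z,"before",[an(S(*p,z)) for p in((500,247),(655,211),(497,302),(655,353))])
    print(z,"after",[an(S(*p,z)) for p in((497,318),(638,385),(440,352),(497,490))])
print("bolt",an(S(628,455,.059)),"base",an(S(625,545,.008)))
for z,p in((.012,(652,145)),(.012,(88,408)),(.03,(362,555)),(.025,(444,45))): print(an(S(*p,z)))
E
python3 m.py
```

```text
0.038 before [(np.float64(238.7), np.float64(0.0384)), (np.float64(237.0), np.float64(0.0994)), (np.float64(199.7), np.float64(0.0374)), (np.float64(198.6), np.float64(0.0985))]
0.038 after [(np.float64(190.0), np.float64(0.0404)), (np.float64(189.7), np.float64(0.0985)), (np.float64(152.4), np.float64(0.0379)), (np.float64(150.4), np.float64(0.099))]
0.041 before [(np.float64(235.4), np.float64(0.0377)), (np.float64(235.7), np.float64(0.0984)), (np.float64(196.6), np.float64(0.0382)), (np.float64(197.4), np.float64(0.0991))]
0.041 after [(np.float64(187.5), np.float64(0.0415)), (np.float64(188.6), np.float64(0.0993)), (np.float64(151.3), np.float64(0.0399)), (np.float64(150.1), np.float64(0.1007))]
0.044 before [(np.float64(232.0), np.float64(0.0371)), (np.float64(234.4), np.float64(0.0976)), (np.float64(193.6), np.float64(0.0391)), (np.float64(196.2), np.float64(0.0997))]
0.044 after [(np.float64(185.0), np.float64(0.0427)), (np.float64(187.5), np.float64(0.1002)), (np.float64(150.4), np.float64(0.0419)), (np.float64(149.7), np.float64(0.1025))]
bolt (np.float64(170.5), np.float64(0.1213)) base (np.float64(169.4), np.float64(0.1256))
(np.float64(260.4), np.float64(0.1286))
(np.float64(59.7), np.float64(0.1224))
(np.float64(124.2), np.float64(0.1139))
(np.float64(303.6), np.float64(0.1272))
```

Request:
servo_tool(twist=[[0, 0, 0], [0, 0, 0], [0, 0, 0], [0, 0, 0], [0, 0, 0], [0, 0, 0]], xyz=[[0, 0, 0], [0, 0, 0], [0, 0, 0], [0, 0, 0], [0, 0, 1], [0, 0, 3]], fingers=[0.5, 0.8, 1, 1, 1, 1])

```text
time: 8.02
tool_pos: [0.5049, 0.2572, 0.1067]
tool_rot: [-0.454, -0.54, -0.455, 0.543]
contact_force: [-0.4, -0.2, -1.3]
gripper_width: 1.0
```

Request:
servo_tool(twist=[[0, 0, 0], [0, 0, 0], [0, 0, 0], [0, 0, 0], [0, 0, 0], [0, 0, 0], [0, 0, 0], [0, 0, 0]], xyz=[[0, 0, 5], [0, 0, 6], [0, 0, 6], [0, 0, 6], [0, 0, 6], [0, 0, 6], [0, 0, 6], [0, 0, 6]], fingers=[1, 1, 1, 1, 1, 1, 1, 1])

```text
time: 9.02
tool_pos: [0.5056, 0.2574, 0.5808]
tool_rot: [0.455, 0.542, 0.454, -0.541]
contact_force: [-0.4, 0.7, 0.1]
gripper_width: 0.999
```

Request:
servo_tool(twist=[[0, 0, 0], [0, 0, 0], [0, 0, 0], [0, 0, 0], [0, 0, 0], [0, 0, 0]], xyz=[[0.6, -6, 0], [0.6, -6, 0], [0.6, -6, 0], [0.6, -6, 0], [0, -6, 0], [-0.5, -5, 0]], fingers=[1, 1, 1, 1, 1, 1])

```text
time: 9.78
tool_pos: [0.5248, -0.0945, 0.5782]
tool_rot: [0.455, 0.542, 0.454, -0.542]
contact_force: [0.8, -0.0, -0.8]
gripper_width: 1.004
```

Run:
```python
from h import *
b=save("scene","scene6.png"); a=save("top","top6.png")
cv2.imwrite("pics/sc6.png",cv2.resize(b[215:365,190:390,::-1],(800,600),interpolation=cv2.INTER_CUBIC))
cv2.imwrite("pics/tp6.png",cv2.resize(a[215:345,215:375,::-1],(800,650),interpolation=cv2.INTER_CUBIC)[50:650])
s=manip.state();print(s["time"],s["tool_pos"],s["contact_force"],s["gripper_width"])
```

```text
9.875 [ 0.52463144 -0.09624867  0.57767842] [0.09060896 0.51053389 0.88414366] 1.0004054212394151
```

View pics/sc6.png

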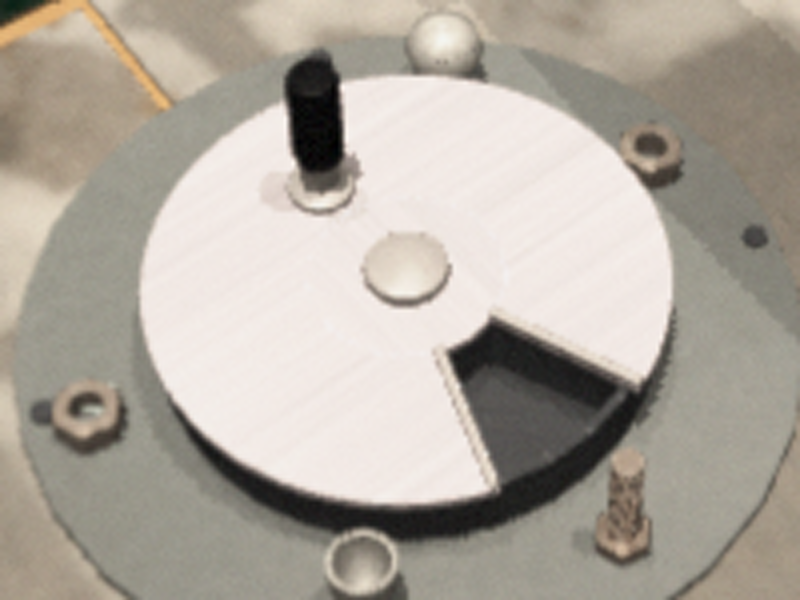

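View pics/tp6.png

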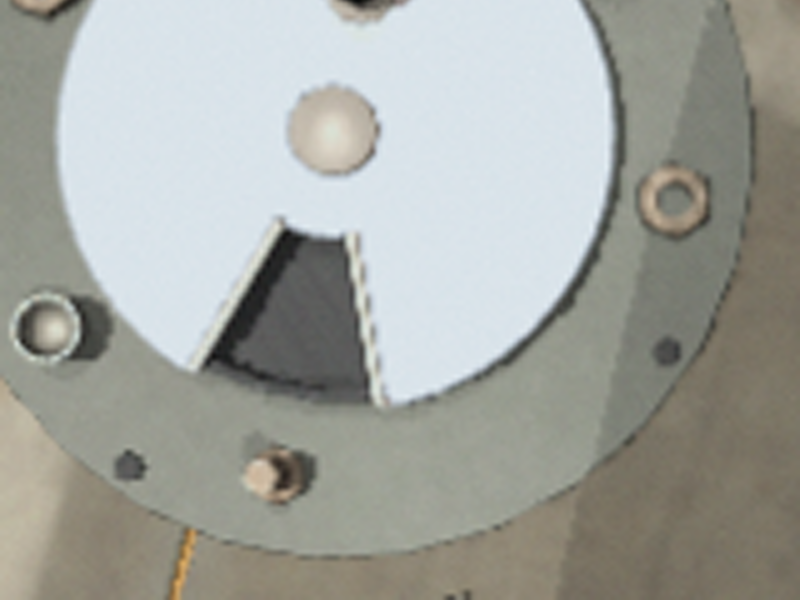

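Run:
```python
from h import *
T=lambda u,v,z:back("top",(u+.5)/5+215-.5,(v+50.5)/5+215-.5,z)[:2]
C=lambda u,v,z:back("top",(u+.5)/4+195-.5,(v+.5)/4+165-.5,z)[:2]
for ax in ([.4550,.2673],):
    def an(p): p=p-np.array(ax); return round(float(np.degrees(np.arctan2(p[1],p[0]))%360),1),round(float(np.hypot(*p)),4)
    for z in(.038,.042): print([an(T(*p,z)) for p in((281,220),(193,370),(352,235),(380,405))],[an(T(*p,z)) for p in((428,185),(573,275),(366,233),(418,393))])
    print("bolt",an(T(263,473,.059)),an(T(278,477,.012)))
    for p in((675,200),(47,327)): print(an(T(*p,.02)))
    print("nut/ball",an(C(113,222,.014)),an(C(575,192,.022)))
a=cv2.imread("pics/top6.png");cv2.imwrite("pics/tp6c.png",cv2.resize(a[195:265,235:335],(800,560),interpolation=cv2.INTER_CUBIC))
for n,z in(("top",.103),):pass
```

```text
[(150.6, 0.0364), (150.0, 0.0968), (190.7, 0.0378), (189.8, 0.0978)] [(239.5, 0.039), (238.4, 0.0987), (198.1, 0.0384), (198.0, 0.097)]
[(151.4, 0.0365), (150.3, 0.0966), (191.1, 0.0382), (190.0, 0.0979)] [(239.1, 0.0394), (238.2, 0.0988), (198.3, 0.0388), (198.1, 0.0971)]
bolt (169.8, 0.1213) (169.9, 0.1231)
(258.7, 0.1231)
(123.2, 0.1237)
nut/ball (61.2, 0.1242) (304.4, 0.1234)
```

View pics/tp6c.png

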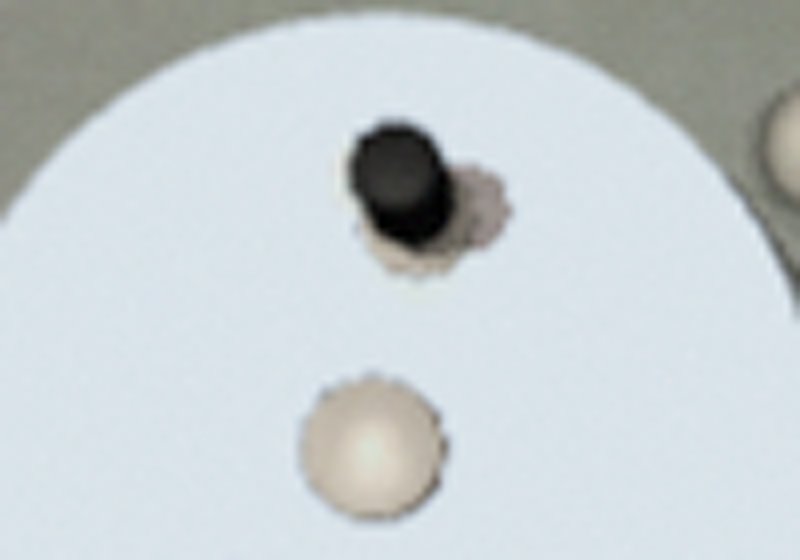

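```bash
python3 -c "
from h import *
print(manip.state()['time'],job.job_done())"
```

```text
the job is handed in; nothing more can be done
9.875 None
```

I turned the cover about 46° clockwise, seen from above, by its grip post. The opening now lies over the bolt's pocket. I then let go and moved the arm well clear, and handed the job in at 9.9 s.

**Alignment:** With the post released, the top camera puts the opening at about 170.3° and the bolt sample at 169.8°. The scene camera, measured just before release, gave 170.1° against about 170.2°. Both agree to about 0.5°, within the roughly 1° I can measure.

**After release:** The scene picture taken then shows the cover unmoved. The contact force read about 1 N with the gripper open.

**Oddities:**
- The gripper read 0.18 to 0.19 on the post, where a 20 mm post would give about 0.235. The grip still held without visible slip.
- At the start, the post's position put the opening 2 to 3° away from where its lips showed it. I went by the lips and the bolt for the final position.
- The first network detections of the axis and post centred on the whole cover, and those of the opening were unreliable, so I measured the positions from the pictures.

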